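Dock the dosing tray and work the bottle pump

TASK

Slide the white tray along the bench into the corner of the dosing stand until it sits square and tight against both stops (the stand's front and the side bar). Then, and not before, press the pump head with the long spout fully down to the end of its stroke, without ramming it, and let it spring all the way back up. Leave the short-capped mist sprayer beside it unpressed, keep the tray tight in its corner, and do not disturb the other things on the bench or knock the stand.

Things in the scene. Friction and masses are not known exactly. Their poses are not given: they have to be found in the camera images.
- stand: Fixed dosing stand; place and yaw vary. Origin on the bench, middle of the foot's front face; x runs away from the robot, y left. Grey foot x 0 to 90 mm, y -150 to 150, 30 high: its front face (x = 0) is the back stop. Two white cups, 70 mm across, rims 60 mm above the bench, at x = 40, y = -45 and 45, hold the bottles.
- side_stop (a point): Middle of the inner face of the stand's aluminium side bar, on the bench, at x = -50, y = 65 mm in the stand's frame (axes as the stand's). The bar runs along the stand's x from the foot to x = -101 mm, 14 mm thick, 30 high; the face looking to -y is the side stop.
- tray_home (a point): Point on the bench where the tray's origin lies when the tray is home: x = -47.5, y = 0 mm in the stand's frame, axes as the stand's.
- shelf_edge (a point): Middle of the front rod of the stand's wire shelf, 325 mm up, at x = 24 mm in the stand's frame. Rods 8 mm thick; shelf spans x 20 to 125, y -145 to 145 mm over both bottles, on posts at x = 120, y = -140 and 140, boxes on top. No room for an upright gripper over the bottles: come from the front, tool tilted about 40 degrees, fingers pointing forward and down.
- tray: Loose open white plastic tray, 95 (x) by 130 (y) by 45 mm high, walls and floor 5 mm, 0.2 to 0.45 kg; origin at the centre of its underside. Starts on the bench clear of both stops, on the -x, -y side of its home, turned up to 17 degrees from the stand.
- pump: Fixed clear bottle, 60 mm diameter, in one of the two cups (which one varies; its height by 17 mm). Origin at the centre of its underside, axes as the stand's. Carries the pump head: a flat white disc, 42 mm diameter, 12 thick, with a spout 10 mm thick reaching 67 mm from the axis to -x, its upper side 5 mm below the disc's top.
- pump_head (a joint): Stroke of the pump head: 0 up, 0.016 m fully down. It springs back by itself; about 4 N starts it and 11 N holds it down, then it meets a hard end.
- pump_head_top (a point): Centre of the flat top of the pump head (moves with it); 176 mm above pump's origin when up.
- mist_cap (a joint): Stroke of the mist sprayer's cap: 0 up, 0.008 m down. Leave it unpressed.
- mist_cap_top (a point): Centre of the top of the mist sprayer's cap, a plain white cylinder 26 mm in diameter, 24 tall, without spout, on a like bottle in the other cup, 90 mm to the side of the pump.
- amber: Amber bottle with black cap, 60 mm diameter, 130 tall, left of the side bar; origin at the centre of its underside. Loose; to be left alone.
- beaker: Glass beaker, 66 mm diameter, 80 tall, right of the stand; origin at the centre of its underside. Loose; to be left alone.
- reagent: Clear bottle with blue cap, 80 mm diameter, 160 tall; origin at the centre of its underside. Loose; to be left alone.
- reagent2: Another such bottle, on the right; origin at the centre of its underside. Loose; to be left alone.
- tipbox: Yellow box 85 x 125 x 60 mm high; origin at the centre of its underside. Loose; to be left alone.
- jar: White jar, 80 mm diameter, 80 tall, on the left; origin at the centre of its underside. Loose; to be left alone.
There are look-alikes about, which are no part of the job. What is shaped like the tray but brown or purple is not meant.

How it is judged:
On the way, in this order (a step that is already met when the one before it is completed fails the run):
1. the tray stands square in the corner, within 3 mm of both stops (x of tray in the frame of stand between -0.0505 and -0.043 m and y of tray in the frame of stand between -0.003 and 0.004 m and angle between the x axis of tray and the x axis of stand, either way round below 0.03 rad and height (world z) of tray below 0.006 m and angle between tray's own z axis and vertical below 0.05 rad), for 0.3 s.
2. the pump head is pressed fully down (within 1.5 mm of its end) with the tray still home (all of step 1 and value of joint pump_head above 0.0145 m), for 0.1 s.
At the end, for the whole second after the job is handed in: The tray lies at rest flat on the bench in the stand's corner, within 3 mm of both stops and within 1.7 degrees of square; the pump head has sprung back to within 2 mm of its top and the mist cap is up (all of step 1 and value of joint each of pump_head, mist_cap below 0.002 m and linear speed of tray below 0.01 m/s); the robot touches nothing.
It fails at once if the pump head is pressed (over 5 mm) while the tray is not home (value of joint pump_head above 0.005 m and not (x of tray in the frame of stand between -0.0505 and -0.043 m and y of tray in the frame of stand between -0.003 and 0.004 m and angle between the x axis of tray and the x axis of stand, either way round below 0.03 rad and height (world z) of tray below 0.006 m and angle between tray's own z axis and vertical below 0.05 rad)).
It fails at once if the mist sprayer is pressed (over 3 mm) (value of joint mist_cap above 0.003 m).
It fails at once if the pump is rammed (over 45 N) or the stand knocked by the arm (over 20 N) (contact force between anything else and pump above 45 N or contact force between any of the arm, the fingers and stand above 20 N).
It fails at once if the tray is lifted off the bench instead of slid (over 20 mm) (height (world z) of tray above 0.02 m).
It fails at once if a bystander is moved by more than 30 mm (distance of any of amber, beaker, reagent, reagent2, tipbox, jar from where it was at the start of the episode above 0.03 m).
It also fails if it takes over 64 s, if anything falls off the work surface, if the arm or the gripper's body presses on something with over 40 N, if the wrist force passes 120 N, or if a joint passes its speed limit or range.

ROBOT

A 6-joint arm with a two-finger parallel gripper is mounted at the origin on the work surface. World frame = base frame: x ahead of the robot, y to its left, z up, the work surface at z = 0. Lengths are in m, angles in rad, forces in N, time in s.
With the tool pointing down it reaches from about 0.375 to 0.75 m from the base axis. Payload 9 kg.
Tool frame: the origin (TCP) lies at the centre of the arm's flange, where the gripper is bolted on; the fingertips stand 173 mm ahead of it and the grasp point (between the pads) lies 155 mm ahead of it (ctrl.grasp_offset is the distance from the TCP to the grasp point, in m); z points along the fingers, y is the line along which they close (so a half turn about z gives the same grasp; the last joint's range is limited). The gripper opens to 85 mm and grips with 20 to 120 N. Pads are 22 mm wide; open, the fingers measure 114 mm over their backs; the gripper's body (76 mm by 85 mm) begins 54 mm behind the grasp point. The pads swing forward as they close: fully open they stand 13 mm farther back than shut.
Start: joints at [0.92, 0.104, 0.097, 1.564, 0, 1.353], TCP at [0.252, 0.545, 0.405] pointing down, gripper open.
Joint ranges: [-2.99, 2.99], [-0.84, 1.86], [-1.1, 1.16], [-1.84, 2.11], [-1.51, 1.56], [-3.14, 3.14]. Speed limits (rad/s): [2.22, 2.22, 2.57, 3.14, 3.14, 3.14].

INTERFACE

Orientations are given as a rotation vector (axis times angle).
In Python, from workcell import ctrl, kin, optics, status gives the robot as it stands. Calls block until the motion is done:
- ctrl.reach(position, orientation): joint-space move of the TCP to a pose.
- ctrl.line_to(position, max_speed=0.15, ori=None, guard=None): straight line of the TCP; ori=None keeps the orientation; max_speed is the mean speed in m/s. With guard (N) it stops when the force on the tool has changed by that much, and returns True; else False.
- ctrl.goto_joints(angles): joint-space move.
- ctrl.command_gripper(opening, effort=None): finger opening in m; effort is the grip in N (None keeps the last); returns when the fingers have stopped.
- ctrl.pause(seconds).
- kin.solve_ik(position, orientation): joint angles nearest the present ones, or None.
- optics.snapshot(name): name is "scene" or "top" or "wrist"; returns (picture, depth): 384x512x3 uint8, blue, green, red; 384x512 float32, m along the optical axis (not along the pixel's ray), 0 where there is no reading.
- optics.get_calibration(name): a dict with "intrinsics" (3x3 intrinsics, pixels), "distortion" ([k1, k2, p1, p2, k3] as OpenCV has them; the pictures are not rectified), "T" (4x4, takes a point from camera to world coordinates). Camera axes: x right, y up, looking along -z (the intrinsics and any distortion apply to the point x, -y, -z); pixel columns grow to the right and rows downward; lengths in m; the calibration is good to about 2 mm. A picture is of the moment at which its call begins: read the wrist's pose just before it. get_calibration takes no time and is no camera call; for the wrist camera it gives the pose at the moment of the call.
A pose or a line that the arm cannot do raises ctrl.PlanningError and nothing moves.
- ctrl.close_job(): hands the job in; it is judged then, once.
Readings, each from a call of its own:
- status.current_clock(): time.
- status.current_qpos(): joint angles.
- status.current_joint_velocities(): joint speeds.
- status.current_joint_torque(): joint torques, N m.
- status.current_tcp_pos(): TCP position.
- status.current_ee_rot(): TCP orientation.
- status.current_force(): force on the tool from outside, world axes, zero at the start.
- status.current_moment(): the same for the moment, N m.
- status.current_finger_gap(): finger opening in m.
- status.current_finger_force(): force on a finger pad.
Only numpy, scipy, OpenCV 4.12 (cv2) and the standard library are available. Lean on these libraries where they do the work, as an engineer would, in place of code of your own. Each camera call takes 0.05 s, during which the arm holds its last target. There are 200 camera calls.

## Working session

There is one attempt and no reset: what is moved stays moved. The work goes in short steps, each a Python script; the robot and the scene stay as the last script left them, time stands still between calls to the robot, and variables do not carry over. Pictures are saved under pics/ and viewed, at most 10 in all, crops included, and the job is handed in when it is done.

```bash
ls; mkdir -p pics
python3 - <<'E'
from workcell import ctrl,kin,optics,status
import cv2,numpy as np
np.set_printoptions(precision=4,suppress=True)
for n in("scene","top"):
    p,d=optics.snapshot(n);c=optics.get_calibration(n)
    np.savez(f"{n}0.npz",p=p,d=d,K=c["intrinsics"],D=c["distortion"],T=c["T"])
    cv2.imwrite(f"pics/{n}0.png",p);print(n,c["intrinsics"],c["distortion"],c["T"])
a=cv2.imread("pics/scene0.png");b=cv2.imread("pics/top0.png")
cv2.imwrite("pics/both0.png",cv2.resize(np.vstack([a,b]),(400,600)))
print(status.current_clock(),status.current_ee_rot())
E
```

```text
pics
scene [[474.1037   0.     254.0351]
 [  0.     474.1037 186.2346]
 [  0.       0.       1.    ]] [-0.0255  0.      0.      0.      0.    ] [[ 0.9944  0.0807 -0.0681  0.4123]
 [-0.1054  0.7978 -0.5936 -0.9018]
 [ 0.0064  0.5975  0.8019  1.4151]
 [ 0.      0.      0.      1.    ]]
top [[449.9234   0.     254.5603]
 [  0.     449.9234 188.9681]
 [  0.       0.       1.    ]] [-0.0969  0.      0.      0.      0.    ] [[-0.0699  0.9752 -0.2098  0.2115]
 [-0.9975 -0.0696  0.0088  0.0289]
 [-0.0061  0.2099  0.9777  1.6417]
 [ 0.      0.      0.      1.    ]]
0.1 [-0.6745 -3.0678  0.0017]
```

View pics/scene0.png

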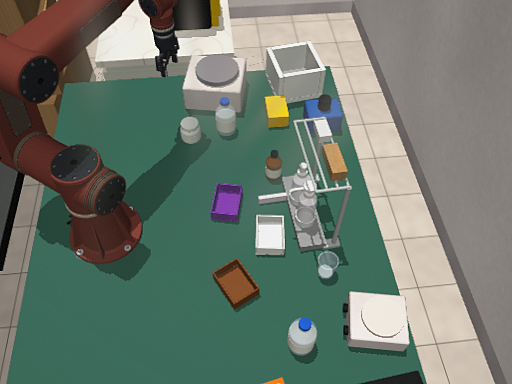

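View pics/top0.png

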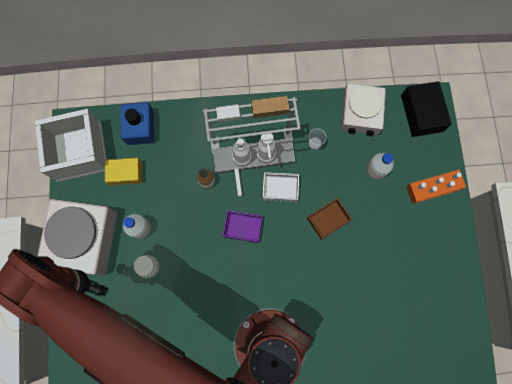

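The white tray is at scene (270,235) and top (281,187). The purple (227,202) and brown (236,283) trays are decoys. The stand is at top (253,155), with its bottles at (241,148) and (267,145). I'll enlarge to see which one is the pump.

```bash
cat > h.py <<'E'
import numpy as np,cv2
from scipy.spatial.transform import Rotation as R
np.set_printoptions(precision=4,suppress=True)
def ray(c,px):
    u=cv2.undistortPoints(np.float64(px).reshape(-1,1,2),c["K"],c["D"])[:,0]
    d=np.c_[u[:,0],-u[:,1],-np.ones(len(u))]@c["T"][:3,:3].T
    return c["T"][:3,3],d
def plane(c,px,z):
    o,d=ray(c,px);return o+d*((z-o[2])/d[:,2])[:,None]
def cloud(c):
    h,w=c["d"].shape;v,u=np.mgrid[:h,:w]
    o,d=ray(c,np.c_[u.ravel(),v.ravel()]);return (o+d*c["d"].reshape(-1,1)).reshape(h,w,3)
def tri(c1,p1,c2,p2):
    o1,d1=ray(c1,p1);o2,d2=ray(c2,p2);a,b=d1[0],d2[0]
    s=np.linalg.lstsq(np.c_[a,-b],o2-o1,rcond=None)[0]
    x,y=o1+s[0]*a,o2+s[1]*b;return (x+y)/2,np.linalg.norm(x-y)
def load(n):return dict(np.load(n))
def snap(n,tag):
    from workcell import optics
    k=optics.get_calibration(n);p,d=optics.snapshot(n)
    c=dict(p=p,d=d,K=np.array(k["intrinsics"]),D=np.array(k["distortion"]),T=np.array(k["T"]))
    np.savez(f"{tag}.npz",**c);return c
E
python3 - <<'E'
from h import *
s=load("scene0.npz");t=load("top0.npz")
a=cv2.resize(s["p"][150:260,240:360],None,fx=5,fy=5,interpolation=2)
b=cv2.resize(t["p"][90:210,190:330],None,fx=4,fy=4,interpolation=2)
b=cv2.resize(b,(int(b.shape[1]*.45*1.1),int(b.shape[0]*.45*1.1))) if 0 else b
h=300;im=np.hstack([cv2.resize(x,(400,int(x.shape[0]*400/x.shape[1]))) [:366] for x in(a,)]+[cv2.resize(b,(400,343))[:343] if 0 else cv2.resize(b,(400,366))])
cv2.imwrite("pics/crop1.png",im)
for c,n in((s,"s"),(t,"t")):
    hsv=cv2.cvtColor(c["p"],cv2.COLOR_BGR2HSV)
    P=cloud(c)
    # tray by depth: white, height 0.03..0.055
    m=(hsv[...,1]<60)&(hsv[...,2]>130)&(P[...,2]>.034)&(P[...,2]<.056)&(c["d"]>0)
    k,l,st,ce=cv2.connectedComponentsWithStats(m.astype(np.uint8))
    for i in range(1,k):
        if st[i,4]>25: 
            q=P[l==i];print(n,st[i],q.mean(0),q[:,2].std())
E
```

```text
s [  95    0   65   63 2005] [0.025  1.0487 0.039 ] 0.003198693178041698
s [ 175    0   59   57 1414] [0.4067 1.0184 0.0392] 0.0032346856554601668
s [426   0  34  54 188] [1.545  0.9835 0.0443] 0.005979468355261574
s [279  62  26   8  96] [0.765  0.7633 0.0449] 0.006275062009048672
s [284  86  39  13 141] [0.7895 0.5842 0.0455] 0.006580220659986214
s [478  93  34  57 206] [1.5472 0.3412 0.0447] 0.006219524377955317
s [192 100  28   8  93] [0.3736 0.5575 0.0455] 0.00624848780556077
s [230 103  10   6  29] [0.4967 0.5334 0.0459] 0.005692144473297416
s [217 124  16   8  67] [0.4429 0.411  0.0455] 0.005870881266970082
s [181 127  18  13  82] [0.3001 0.3872 0.0474] 0.0065738022396854235
s [266 169  14   8  47] [0.6027 0.1662 0.0449] 0.006542117177451959
s [256 215  29  36 246] [ 0.5606 -0.0878  0.0438] 0.004262404537136076
s [298 219  16   9  42] [ 0.684  -0.0667  0.0475] 0.005874770316612494
s [318 268  15   8  37] [ 0.7168 -0.2513  0.0436] 0.0057905108776259775
s [351 341  33   5  78] [ 0.7936 -0.4855  0.0442] 0.00612245179220198
s [289 344  24   9  52] [ 0.5992 -0.483   0.0449] 0.005827943888302275
t [263 172  36  28 181] [ 0.5621 -0.0788  0.0443] 0.004500224602808111
t [496 182  16  77 453] [ 0.4002 -0.9099  0.0377] 0.0024576012461101256
t [  0 217  21  46 465] [0.4435 0.9316 0.0375] 0.0025366967236113056
t [509 260   3  17  27] [ 0.2027 -0.8927  0.0367] 0.0021046985352475636
t [  0 306  19  78 834] [0.047  0.9253 0.0372] 0.002293810087537817
```

View pics/crop1.png

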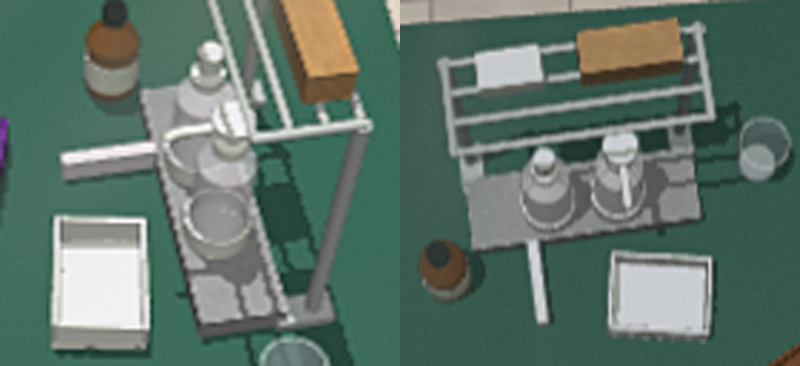

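The pump with the spout is the right (-y) bottle, crop (625,170), top ≈(267,145). The mist sprayer is the left one, crop (545,165). The white tray at crop (660,295) is the one meant. Next I'll look with the wrist camera from two places.

Run:
```python
from h import *
from workcell import ctrl,kin,optics,status
k=optics.get_calibration("wrist");T=np.array(k["T"])
W=np.eye(4);W[:3,:3]=R.from_rotvec(status.current_ee_rot()).as_matrix();W[:3,3]=status.current_tcp_pos()
C=np.linalg.inv(W)@T;print("cam in tcp",C);np.save("C.npy",C)
print(R.from_rotvec(status.current_ee_rot()).as_matrix(),k["intrinsics"],k["distortion"])
rots={}
for a in np.arange(0,180,30):
    for s in(0,180):
        r=R.from_euler('z',a+s,degrees=True)*R.from_rotvec([0,np.pi,0])
        q=kin.solve_ik([.45,-.05,.45],r.as_rotvec());print(a+s,q)
```

```text
cam in tcp [[ 0.0004  0.9518  0.3067  0.078 ]
 [ 1.     -0.0002 -0.0007  0.0001]
 [-0.0006  0.3067 -0.9518  0.031 ]
 [ 0.      0.      0.      1.    ]]
[[-0.9078  0.4194 -0.0007]
 [ 0.4194  0.9078 -0.001 ]
 [ 0.0003 -0.0012 -1.    ]] [[326.2773   0.     256.7601]
 [  0.     326.2773 191.5836]
 [  0.       0.       1.    ]] [-0.0408  0.      0.      0.      0.    ]
0 [-0.401  -0.3287 -0.2232  1.6764  0.     -0.401 ]
180 [-0.401  -0.3287 -0.2232  1.6764  0.      2.7406]
30 [-0.401  -0.3287 -0.2232  1.6764  0.     -0.9246]
210 [-0.401  -0.3287 -0.2232  1.6764  0.      2.217 ]
60 [-0.401  -0.3287 -0.2232  1.6764  0.     -1.4482]
240 [-0.401  -0.3287 -0.2232  1.6764  0.      1.6934]
90 [-0.401  -0.3287 -0.2232  1.6764  0.     -1.9718]
270 [-0.401  -0.3287 -0.2232  1.6764  0.      1.1698]
120 [-0.401  -0.3287 -0.2232  1.6764  0.     -2.4954]
300 [-0.401  -0.3287 -0.2232  1.6764  0.      0.6462]
150 [-0.401  -0.3287 -0.2232  1.6764  0.     -3.0189]
330 [-0.401  -0.3287 -0.2232  1.6764  0.      0.1226]
```

Run:
```python
from h import *
from workcell import ctrl,kin,optics,status
r=R.from_rotvec([0,np.pi,0]).as_rotvec()
ims=[]
for i,p in enumerate([[.42,.04,.5],[.42,-.12,.5]]):
    ctrl.reach(p,r);c=snap("wrist",f"w{i}");ims.append(c["p"])
print(status.current_clock())
cv2.imwrite("pics/w01.png",cv2.resize(np.hstack(ims),(800,300)))
```

```text
2.8333
```

View pics/w01.png

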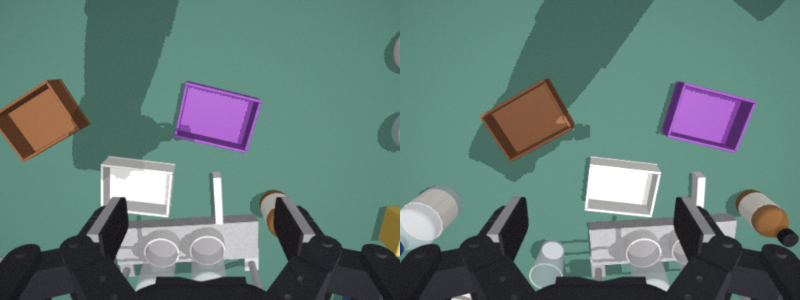

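The image is turned over, with down being +x. The left picture shows the tray at (137,187), the side bar at (217,197) and the foot's front from (125,225) to (258,218). The right picture shows the tray at (622,187) and the bar at (697,190). I'll fit them from the clouds.

Run:
```python
from h import *
for n in("w0","w1","top0","scene0"):
    c=load(n+".npz");P=cloud(c);hsv=cv2.cvtColor(c["p"],cv2.COLOR_BGR2HSV)
    g=(c["d"]>0)&(hsv[...,1]<70)&(hsv[...,2]>90)
    box=lambda x0,x1,y0,y1,z0,z1:(P[...,0]>x0)&(P[...,0]<x1)&(P[...,1]>y0)&(P[...,1]<y1)&(P[...,2]>z0)&(P[...,2]<z1)
    b=(c["d"]>0)&box(.45,.6,-.3,.2,-.02,.02)&(hsv[...,1]>80);print(n,"bench z",np.median(P[b][:,2]),P[b][:,2].std())
    m=g&box(.45,.64,-.2,.02,.038,.052);q=P[m]
    print(" tray",len(q),cv2.minAreaRect(np.float32(q[:,:2]*1000)),q[:,2].max(),np.median(q[:,2]))
    m=g&box(.5,.8,-.25,.25,.022,.036)&~box(.45,.62,-.2,.01,0,1);q=P[m]
    print(" foot",len(q),q.min(0),q.max(0),np.median(q[:,2]))
    # front edge: per y-bin min x
    ys=np.arange(-.2,.2,.01);
    print("  ",[(round(y,2),round(float(np.percentile(s[:,0],3)),4)) for y in ys if len(s:=q[(q[:,1]>y)&(q[:,1]<y+.01)])>3])
```

```text
w0 bench z -0.00028083815147483815 0.003249290182607792
 tray 1102 ((523.8733520507812, -72.19117736816406), (137.28028869628906, 170.63768005371094), 77.25960540771484) 0.046645626586048095 0.0436998569789607
 foot 6101 [ 0.5377 -0.1381  0.022 ] [0.7747 0.2069 0.0359] 0.029366054899635508
   [(np.float64(-0.14), 0.7073), (np.float64(-0.13), 0.6878), (np.float64(-0.12), 0.6691), (np.float64(-0.11), 0.6512), (np.float64(-0.1), 0.6504), (np.float64(-0.09), 0.6498), (np.float64(-0.08), 0.65), (np.float64(-0.07), 0.6495), (np.float64(-0.06), 0.6483), (np.float64(-0.05), 0.6476), (np.float64(-0.04), 0.6468), (np.float64(-0.03), 0.6463), (np.float64(-0.02), 0.6453), (np.float64(-0.01), 0.6452), (np.float64(0.0), 0.6448), (np.float64(0.01), 0.6441), (np.float64(0.02), 0.6429), (np.float64(0.03), 0.6423), (np.float64(0.04), 0.6416), (np.float64(0.05), 0.6406), (np.float64(0.06), 0.539), (np.float64(0.07), 0.5395), (np.float64(0.08), 0.5846), (np.float64(0.09), 0.6385), (np.float64(0.1), 0.6381), (np.float64(0.11), 0.6372), (np.float64(0.12), 0.6368), (np.float64(0.13), 0.6359), (np.float64(0
[... 3078 characters left out ...]
p.float64(-0.07), 0.6524), (np.float64(-0.06), 0.6528), (np.float64(-0.05), 0.6504), (np.float64(-0.04), 0.6497), (np.float64(-0.03), 0.6479), (np.float64(-0.02), 0.6481), (np.float64(-0.01), 0.6465), (np.float64(0.0), 0.6492), (np.float64(0.01), 0.6453), (np.float64(0.02), 0.6459), (np.float64(0.03), 0.6449), (np.float64(0.04), 0.6432), (np.float64(0.05), 0.5683), (np.float64(0.06), 0.5417), (np.float64(0.07), 0.5464), (np.float64(0.08), 0.588), (np.float64(0.09), 0.6405), (np.float64(0.1), 0.6414), (np.float64(0.11), 0.6392), (np.float64(0.12), 0.6372), (np.float64(0.13), 0.6385), (np.float64(0.14), 0.6421), (np.float64(0.15), 0.6061), (np.float64(0.16), 0.589), (np.float64(0.17), 0.5848)]
```

```bash
cat >> h.py <<'E'
def bx(P,x0,x1,y0,y1,z0,z1):return (P[...,0]>x0)&(P[...,0]<x1)&(P[...,1]>y0)&(P[...,1]<y1)&(P[...,2]>z0)&(P[...,2]<z1)
def tray(c):
    P=cloud(c);hsv=cv2.cvtColor(c["p"],cv2.COLOR_BGR2HSV)
    m=(c["d"]>0)&(hsv[...,1]<70)&(hsv[...,2]>60)&bx(P,.45,.68,-.25,.1,.037,.052)
    m=cv2.morphologyEx(m.astype(np.uint8),cv2.MORPH_CLOSE,np.ones((3,3)))
    k,l,st,ce=cv2.connectedComponentsWithStats(m);i=1+np.argmax(st[1:,4])
    q=P[(l==i)&(c["d"]>0)];q=q[(q[:,2]>.036)&(q[:,2]<.052)]
    (x,y),(w,h),a=cv2.minAreaRect(np.float32(q[:,:2]*1000))
    if w>h:a-=90
    return np.array([x/1000,y/1000]),(w,h),a,len(q)
E
python3 - <<'E'
from h import *
from workcell import kin
for n in("w0","w1","top0"):print(n,tray(load(n+".npz")))
A=[];Bf=[]
for n in("w0","w1"):
    c=load(n+".npz");P=cloud(c);hsv=cv2.cvtColor(c["p"],cv2.COLOR_BGR2HSV)
    g=(c["d"]>0)&(hsv[...,1]<70)&(hsv[...,2]>90)
    q=P[g&bx(P,.62,.7,-.15,.15,.025,.036)]
    pts=np.array([(np.percentile(s[:,0],2),y+.0025) for y in np.arange(-.14,.14,.005) if not .05<y<.095 and len(s:=q[(q[:,1]>y)&(q[:,1]<y+.005)])>8])
    for _ in range(3):
        f=np.polyfit(pts[:,1],pts[:,0],1);r=pts[:,0]-np.polyval(f,pts[:,1]);pts=pts[abs(r)<max(.001,1.5*r.std())]
    psi=-np.arctan(f[0]);print(n,"front",f,"yaw deg",np.degrees(psi),r.std(),len(pts))
    b=P[g&bx(P,.53,.63,.03,.1,.022,.036)]
    ex,ey=np.array([np.cos(psi),np.sin(psi)]),np.array([-np.sin(psi),np.cos(psi)])
    bl=b[:,:2]@ey;bxx=b[:,:2]@ex
    print("  bar along ey 2..98%",np.percentile(bl,[1,3,50,97,99]),"x",np.percentile(bxx,[1,99]),len(b))
    print("  bar yaw",np.degrees(np.arctan(np.polyfit(b[:,0],b[:,1],1)[0])))
    A.append((f,psi,np.percentile(bl,2)))
f=np.mean([a[0] for a in A],0);psi=np.mean([a[1] for a in A]);inner=np.mean([a[2] for a in A])
ex,ey=np.array([np.cos(psi),np.sin(psi)]),np.array([-np.sin(psi),np.cos(psi)])
xf=np.array([f[1],0])@ex
S=ex*xf+ey*(inner-.065);print("stand",S,psi,"home",S-.0475*ex)
np.savez("stand.npz",S=S,ex=ex,ey=ey,psi=psi)
for n in("top0","scene0"):
    c=load(n+".npz");P=cloud(c);hsv=cv2.cvtColor(c["p"],cv2.COLOR_BGR2HSV)
    L=np.dstack([(P[...,:2]-S)@ex,(P[...,:2]-S)@ey,P[...,2]])
    for nm,y0 in(("R",-.045),("L",.045)):
        m=(c["d"]>0)&(hsv[...,1]<60)&(hsv[...,2]>120)&bx(L,-.05,.075,y0-.035,y0+.035,.15,.29)
        q=L[m];zt=np.percentile(q[:,2],98)if len(q) else 0;t=q[q[:,2]>zt-.006]
        print(n,nm,len(q),"top z",zt,"ctr",np.median(t,0) if len(t) else 0,"xmin",q[:,0].min() if len(q) else 0, t.min(0),t.max(0))
E
```

```text
w0 (array([ 0.5601, -0.0804]), (129.1607666015625, 95.93233489990234), -7.0113525390625, 1173)
w1 (array([ 0.5601, -0.0806]), (130.65916442871094, 96.0067367553711), -7.081878662109375, 1301)
top0 (array([ 0.5625, -0.0806]), (129.76519775390625, 96.86309051513672), -6.5591583251953125, 177)
w0 front [-0.0647  0.6448] yaw deg 3.70026908747642 0.0003374100394263628 41
  bar along ey 2..98% [0.0291 0.0293 0.0359 0.0427 0.0429] x [0.5418 0.6326] 526
  bar yaw 3.805477474217557
w1 front [-0.0696  0.6448] yaw deg 3.9787759164513115 0.00034980871794554645 38
  bar along ey 2..98% [0.0253 0.0255 0.0318 0.0397 0.0403] x [0.5422 0.6035] 441
  bar yaw 3.8227327105343827
stand [0.6444 0.0055] 0.06701230936367991 home [0.597  0.0023]
top0 R 246 top z 0.2298144678234074 ctr [ 0.0354 -0.0439  0.2262] xmin -0.023933896274011743 [-0.0047 -0.0619  0.2238] [ 0.0509 -0.0248  0.233 ]
top0 L 166 top z 0.2208244762572 ctr [0.0381 0.0453 0.2177] xmin 0.0138917809374962 [0.0281 0.035  0.2153] [0.0495 0.0589 0.2233]
scene0 R 373 top z 0.23084142216707465 ctr [ 0.0365 -0.0463  0.2272] xmin -0.023559432545058656 [-0.0077 -0.0684  0.2251] [ 0.0599 -0.0286  0.2335]
scene0 L 222 top z 0.22103589021742726 ctr [0.0418 0.0427 0.2184] xmin 0.014867343618452055 [0.0294 0.0299 0.2156] [0.0523 0.0569 0.2231]
```

Two views agree:
- **Tray:** (0.560, −0.0805), yaw −7.05°, 96×130 mm, rim at about 45 mm.
- **Stand:** (0.644, 0.0055), yaw 3.84°, foot top at about 30 mm.
- **Pump head:** top z about 0.229.
- **Mist cap:** top z about 0.220.

I'll grip the tray's near wall and slide it, with force guards.

```bash
cat >> h.py <<'E'
st=np.load("stand.npz");S,ex,ey,psi=st["S"],st["ex"],st["ey"],float(st["psi"])
def down(yaw):return (R.from_euler('z',yaw+1.5*np.pi)*R.from_rotvec([0,np.pi,0])).as_rotvec()
def home(dx,dy,z=.187):return np.r_[S+(-.0475-.045+dx)*ex+dy*ey,z]  # tool TCP for tray offset from home
def tilt(deg):return R.from_euler('z',psi)*R.from_euler('y',-deg,degrees=True)*R.from_rotvec([0,np.pi,0])
E
python3 - <<'E'
from h import *
from workcell import ctrl,kin,status
for d in(45,50,55):
    r=tilt(d);tip=np.r_[S+.04*ex-.045*ey,.237]
    print(d,r.apply([0,0,1]),[kin.solve_ik(tip-r.apply([0,0,b]),r.as_rotvec()) for b in(.178,.25)])
ty=np.radians(-7.05);u=np.array([np.cos(ty),np.sin(ty)]);g=np.array([.5603,-.0805])-.045*u
ctrl.command_gripper(.045,30)
ctrl.reach(np.r_[g,.27],down(ty));print(status.current_qpos())
hit=ctrl.line_to(np.r_[g,.187],.12,guard=8);print("hit",hit,status.current_tcp_pos())
if not hit:
    ctrl.command_gripper(0.0,30);print("gap",status.current_finger_gap(),status.current_finger_force(),status.current_force())
    print(home(-.015,-.015),status.current_clock())
E
```

```text
45 [ 0.7055  0.0473 -0.7071] [array([-0.3864, -0.5987, -0.7117,  0.7255,  0.3149, -0.3318]), array([-0.4413, -0.7762, -0.7257,  0.9034,  0.3513, -0.3753])]
50 [ 0.7643  0.0513 -0.6428] [array([-0.4045, -0.6975, -0.8245,  0.6284,  0.3554, -0.3167]), None]
55 [ 0.8173  0.0549 -0.5736] [array([-0.4222, -0.7947, -0.9362,  0.5291,  0.3952, -0.2964]), None]
[-0.396  -0.1189 -0.3686  1.3204 -0.      1.2972]
hit False [ 0.516  -0.0751  0.1878]
gap 0.004598186978902538 30.38020133972168 [-1.5947  0.1948  5.2276]
[ 0.5382 -0.0167  0.187 ] 6.225
```

Run:
```python
from h import *
from workcell import ctrl,kin,status
z=float(status.current_tcp_pos()[2])
ctrl.line_to(home(-.015,-.015,z),.06,ori=down(psi));print(status.current_tcp_pos(),status.current_force())
loc=lambda:(lambda d:(d@ex*1000+92.5,d@ey*1000))(np.array(status.current_tcp_pos())[:2]-S)
print(ctrl.line_to(home(-.015,.005,z),.025,guard=7),loc(),status.current_force())
p=loc()
print(ctrl.line_to(home(.006,p[1]/1000,z),.025,guard=8),loc(),status.current_force(),status.current_finger_gap(),status.current_clock())
c=snap("top","top1");T=tray(c);d=T[0]-S;print(T,d@ex,d@ey,T[2]-np.degrees(psi))
```

```text
[ 0.5383 -0.016   0.1877] [-0.6111 -1.4428  4.9215]
True (np.float64(-14.97206161191319), np.float64(0.8156951390857992)) [ 0.5536 -0.0009  3.0587]
True (np.float64(-14.50341825063731), np.float64(0.7071542898093618)) [-0.5978  0.309   4.4593] 0.003926925870925355 8.2917
(array([ 0.5571, -0.0602]), (7.074613094329834, 32.321372985839844), 84.9186782836914, 14) -0.09150110143249736 -0.059693547463978494 81.07915578172754
```

Run:
```python
from h import *
from workcell import ctrl,kin,status
z=float(status.current_tcp_pos()[2])
loc=lambda:(lambda d:(d@ex*1000+92.5,d@ey*1000))(np.array(status.current_tcp_pos())[:2]-S)
print(ctrl.line_to(home(-.0145,-.0015,z),.02),loc(),status.current_force())
for k in range(3):
    h=ctrl.line_to(home(.005,-.0015,z),.02,guard=12);print(h,loc(),status.current_force(),status.current_clock())
    if loc()[0]>-4:break
c=snap("scene","sc1");cv2.imwrite("pics/sc1.png",cv2.resize(c["p"][150:280,220:360],None,fx=4,fy=4,interpolation=2))
```

```text
False (np.float64(-14.530497568350455), np.float64(-1.0041979925712556)) [-0.4636  4.5874  5.144 ]
True (np.float64(0.22521716917312062), np.float64(-1.5879387942794885)) [-2.419   0.699   5.8366] 9.3417
```

View pics/sc1.png

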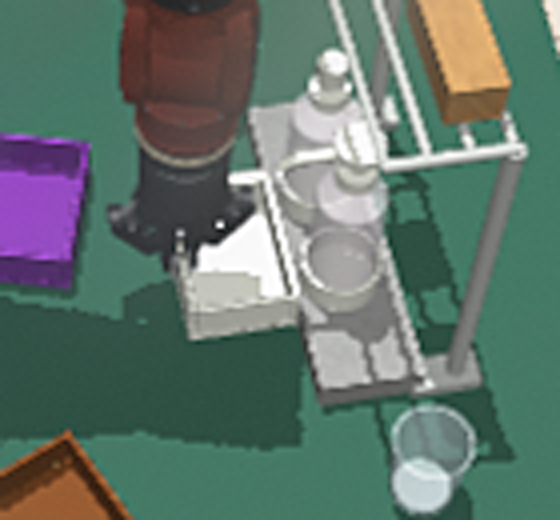

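The tray (245,270) sits with its far wall against the foot's front. I'll close the small y gap, release, lift off and measure.

Run:
```python
from h import *
from workcell import ctrl,kin,status
z=float(status.current_tcp_pos()[2])
loc=lambda:(lambda d:(d@ex*1000+92.5,d@ey*1000))(np.array(status.current_tcp_pos())[:2]-S)
print(ctrl.line_to(home(.000,.003,z),.02,guard=7),loc(),status.current_force())
ctrl.command_gripper(.04)
p=np.array(status.current_tcp_pos());p[2]=.30
ctrl.line_to(p,.2)
r=R.from_rotvec([0,np.pi,0]).as_rotvec()
ctrl.reach([.42,-.04,.5],r)
c=snap("wrist","w2");T=tray(c);d=T[0]-S;print(T,d@ex,d@ey,T[2]-np.degrees(psi),status.current_clock())
cv2.imwrite("pics/w2.png",c["p"])
```

```text
True (np.float64(-0.04532683630543488), np.float64(-0.049256019706990437)) [-0.8617  0.5555  3.5841]
(array([ 0.6104, -0.0021]), (131.56561279296875, 133.16717529296875), 88.7988510131836, 1230) -0.03443606024718971 -0.005272160623380061 84.95932851121972 12.275
```

View pics/w2.png

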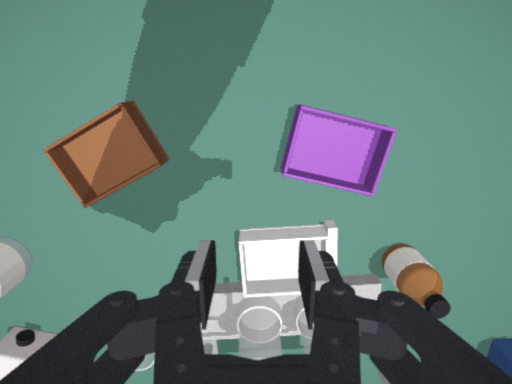

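The tray (285,255) sits between the bar (330,230) and the foot (220,300). The rim fit had merged with the cups, so I'll measure the rim edges in the stand frame instead.

Run:
```python
from h import *
for n in("w2",):
    c=load(n+".npz");P=cloud(c)
    L=np.dstack([(P[...,:2]-S)@ex,(P[...,:2]-S)@ey,P[...,2]])
    # refit stand front and bar in this view
    g=(c["d"]>0)&(c["p"].min(2)>80)
    q=L[g&bx(L,-.03,.03,-.14,.14,.026,.034)];print("front x by y",[(round(y*1000),round(np.percentile(s[:,0],3)*1000,1)) for y in(-.13,-.11,-.09,-.06,0,.03,.09,.11,.13) if len(s:=q[abs(q[:,1]-y)<.005])>5])
    q=L[g&bx(L,-.12,-.002,.05,.09,.026,.034)];print("bar y",[(round(x*1000),np.round(np.percentile(s[:,1],[3,97])*1000,1)) for x in(-.1,-.095,-.08,-.06,-.04,-.02) if len(s:=q[abs(q[:,0]-x)<.004])>3])
    q=L[g&bx(L,-.12,.01,-.09,.075,.041,.048)]
    print("rim -x edge",[(round(y*1000),round(np.percentile(s[:,0],2)*1000,1)) for y in np.arange(-.06,.061,.02) if len(s:=q[abs(q[:,1]-y)<.004])>3])
    print("rim y range",[(round(x*1000),np.round(np.percentile(s[:,1],[1,99])*1000,1),len(s)) for x in np.arange(-.09,0,.01) if len(s:=q[abs(q[:,0]-x)<.004])>3])
    print("rim x max",[(round(y*1000),round(np.percentile(s[:,0],98)*1000,1)) for y in np.arange(-.06,.061,.01) if len(s:=q[(abs(q[:,1]-y)<.004)&(q[:,0]<.0035)])>3])
```

```text
front x by y [(-110, np.float64(0.4)), (-90, np.float64(0.2)), (-60, np.float64(-28.8)), (0, np.float64(-5.6)), (110, np.float64(-1.3)), (130, np.float64(-1.0))]
bar y [(-100, array([65.5, 78.4])), (-95, array([52.3, 78.3])), (-80, array([59. , 78.2])), (-60, array([68.1, 78.7])), (-40, array([77.5, 78.9]))]
rim -x edge [(-60, np.float64(-95.8)), (-40, np.float64(-95.5)), (-20, np.float64(-95.8)), (0, np.float64(-95.7)), (20, np.float64(-95.6)), (40, np.float64(-95.5)), (60, np.float64(-94.8))]
rim y range [(-90, array([-65. ,  63.2]), 171), (-80, array([-65.8,  63.5]), 40), (-70, array([-65.3,  63.7]), 21), (-60, array([-66.2, -61.4]), 19), (-50, array([-65.6, -62.1]), 14), (-40, array([-66.2, -61.4]), 18), (-30, array([-65.7, -62.4]), 14), (-20, array([-66.6, -61.6]), 16), (-10, array([-65.7, -12.7]), 17)]
rim x max [(-60, np.float64(-1.7)), (-50, np.float64(-1.9)), (-40, np.float64(-0.9)), (-30, np.float64(-0.7)), (-20, np.float64(-1.7)), (-10, np.float64(-0.6)), (0, np.float64(-1.3)), (10, np.float64(-1.3)), (20, np.float64(-0.4)), (30, np.float64(-93.0)), (40, np.float64(-91.6)), (50, np.float64(-91.1)), (60, np.float64(-71.4))]
```

The tray is home: x about −48 mm, y about −0.7 mm, angle under 0.01 rad. Next is the pump press with a 55° tilt, which clears the shelf rod by about 10 mm.

Run:
```python
from h import *
from workcell import ctrl,kin,status,optics
for n in("top0","scene0"):
    c=load(n+".npz");P=cloud(c);L=np.dstack([(P[...,:2]-S)@ex,(P[...,:2]-S)@ey,P[...,2]])
    q=L[(c["d"]>0)&bx(L,.005,.045,-.12,.12,.30,.34)];print("rod",len(q),np.median(q,0))
r=tilt(55);rv=r.as_rotvec()
tcp=lambda x,z:np.r_[S+x*ex-.045*ey,z]-r.apply([0,0,.173])
W,A=tcp(-.06,.262),tcp(.04,.247)
print(W,A,kin.solve_ik(W,rv),kin.solve_ik(A,rv))
ctrl.command_gripper(0.0,30)
ctrl.reach(W,rv);print(status.current_force(),status.current_clock())
print("hit",ctrl.line_to(A,.06,guard=8),status.current_tcp_pos(),status.current_force(),status.current_clock())
c=snap("scene","sc2");cv2.imwrite("pics/sc2.png",cv2.resize(c["p"][140:260,240:360],None,fx=5,fy=5,interpolation=2))
```

```text
rod 203 [0.0213 0.0002 0.3279]
rod 166 [ 0.0248 -0.0077  0.329 ]
[ 0.4462 -0.0529  0.3612] [ 0.5459 -0.0462  0.3462] None [-0.4177 -0.7782 -0.9142  0.5335  0.3916 -0.2933]Traceback (most recent call last):
  File "<stdin>", line 11, in <module>
workcell.PlanningError: the arm cannot take that pose within its joint ranges
```

Run:
```python
from h import *
from workcell import kin
for d in(40,45,50,53,55):
    r=tilt(d);o=[]
    a=np.radians(d)
    for x,z in((-.06,.262),(-.03,.262),(0,.255),(.02,.25),(.04,.247)):
        p=np.r_[S+x*ex-.045*ey,z]-r.apply([0,0,.173])
        q=kin.solve_ik(p,r.as_rotvec())
        n=(.024-x)*np.cos(a)+(.325-z)*np.sin(a)-.004
        o.append((x,q is not None,round(n*1000,1),round(((x-.024)*np.sin(a)+(.325-z)*np.cos(a))*1000)))
    print(d,o)
```

```text
40 [(-0.06, True, np.float64(100.8), -6), (-0.03, True, np.float64(77.9), 14), (0, True, np.float64(59.4), 38), (0.02, True, np.float64(47.3), 55), (0.04, True, np.float64(33.9), 70)]
45 [(-0.06, False, np.float64(99.9), -15), (-0.03, False, np.float64(78.7), 6), (0, True, np.float64(62.5), 33), (0.02, True, np.float64(51.9), 50), (0.04, True, np.float64(39.8), 66)]
50 [(-0.06, False, np.float64(98.3), -24), (-0.03, False, np.float64(79.0), -1), (0, False, np.float64(65.1), 27), (0.02, True, np.float64(56.0), 45), (0.04, True, np.float64(45.5), 62)]
53 [(-0.06, False, np.float64(96.9), -29), (-0.03, False, np.float64(78.8), -5), (0, False, np.float64(66.3), 23), (0.02, True, np.float64(58.3), 42), (0.04, True, np.float64(48.7), 60)]
55 [(-0.06, False, np.float64(95.8), -33), (-0.03, False, np.float64(78.6), -8), (0, False, np.float64(67.1), 20), (0.02, False, np.float64(59.7), 40), (0.04, True, np.float64(50.7), 58)]
```

```bash
cat >> h.py <<'E'
def press(d,x,z):
    r=tilt(d);return np.r_[S+x*ex-.045*ey,z]-r.apply([0,0,.173]),r.as_rotvec()
E
python3 - <<'E'
from h import *
from workcell import ctrl,kin,status
ctrl.reach(*press(40,-.06,.265));print(status.current_force())
for d,x,z in((45,0,.258),(52,.036,.247)):
    p,r=press(d,x,z);print("hit",ctrl.line_to(p,.06,ori=r,guard=10),status.current_tcp_pos()-p,status.current_force(),status.current_clock())
c=snap("scene","sc2");cv2.imwrite("pics/sc2.png",cv2.resize(c["p"][140:260,240:360],None,fx=5,fy=5,interpolation=2))
E
```

```text
[1.0766 0.0375 0.9175]
hit False [-0.0001 -0.      0.0003] [0.5046 0.5056 0.8682] 14.5083
hit False [-0.0001 -0.      0.0005] [-1.1631  0.2019  0.2995] 15.2333
```

View pics/sc2.png

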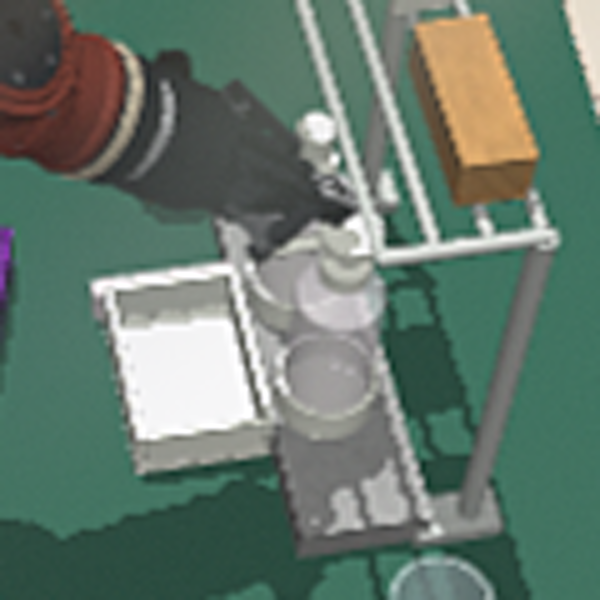

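The fingertips (345,212) are right above the pump disc (350,238), and the tray (180,370) is tight in its corner. Now I'll press slowly with a guard.

Run:
```python
from h import *
from workcell import ctrl,kin,status
z0=.247
for z in np.arange(z0-.004,.212,-.004):
    p,r=press(52,.036,z)
    h=ctrl.line_to(p,.015,guard=14);f=status.current_force()
    print(round(float(z),3),h,round(float(status.current_tcp_pos()[2]-p[2]+z),4),np.round(f,1))
    if h or f[2]>16:break
print(status.current_clock())
```

```text
0.243 False 0.2429 [ 0.5 -0.   0.9]
0.239 False 0.2388 [ 0.5  0.3 -0.3]
0.235 False 0.2348 [ 1.   0.  -0.2]
0.231 False 0.2317 [-1.4  0.9  3.8]
0.227 False 0.2276 [-3.5  0.4  4.7]
0.223 False 0.2239 [-4.  -0.1  7.2]
0.219 False 0.2203 [-4.6  0.7  8.1]
0.215 False 0.2167 [-5.1  0.5  9.5]
18.6167
```

Run:
```python
from h import *
from workcell import ctrl,kin,status
for z in np.arange(.2135,.204,-.0015):
    p,r=press(52,.036,z)
    h=ctrl.line_to(p,.015,guard=14);f=status.current_force()
    print(round(float(z),4),h,round(float(status.current_tcp_pos()[2]-p[2]+z),4),np.round(f,1))
    if h or f[2]>20:break
ctrl.pause(.3);print(status.current_force())
for d,x,zz in((52,.036,.247),(45,0,.258),(40,-.06,.265)):
    p,r=press(d,x,zz);ctrl.line_to(p,.06,ori=r)
r=R.from_rotvec([0,np.pi,0]).as_rotvec()
ctrl.reach([.40,-.12,.5],r);ctrl.pause(.3)
print(status.current_force(),status.current_clock())
c=snap("wrist","w3");P=cloud(c);L=np.dstack([(P[...,:2]-S)@ex,(P[...,:2]-S)@ey,P[...,2]]);g=(c["d"]>0)&(c["p"].min(2)>80)
q=L[g&bx(L,-.12,.01,-.09,.075,.041,.048)]
print("rim -x edge",[(round(y*1000),round(np.percentile(s[:,0],2)*1000,1)) for y in np.arange(-.06,.061,.02) if len(s:=q[abs(q[:,1]-y)<.004])>3])
print("rim y",np.percentile(q[q[:,0]<-.07][:,1],[1,99]))
for n in("top","scene"):
    c=snap(n,n+"3");P=cloud(c);L=np.dstack([(P[...,:2]-S)@ex,(P[...,:2]-S)@ey,P[...,2]])
    for nm,y0 in(("R",-.045),("L",.045)):
        q=L[(c["d"]>0)&(c["p"].min(2)>110)&bx(L,.0,.06,y0-.03,y0+.03,.15,.29)];print(n,nm,len(q),np.percentile(q[:,2],98))
cv2.imwrite("pics/sc3.png",np.hstack([cv2.resize(c["p"],(512,384))[100:384,150:400]]))
```

```text
0.2135 False 0.2157 [-4.8  1.3 11.1]
0.212 False 0.2154 [-7.2 -0.1 13.9]
0.2105 False 0.215 [-8.5  1.4 17.6]
0.209 False 0.2147 [-10.1   1.5  21.7]
[-10.184    1.6671  20.9932]
[ 0.7195 -0.138  -0.6113] 23.5667
rim -x edge [(-60, np.float64(-96.0)), (-40, np.float64(-95.4)), (-20, np.float64(-96.0)), (0, np.float64(-96.1)), (20, np.float64(-95.3)), (40, np.float64(-95.1)), (60, np.float64(-94.3))]
rim y [-0.0659  0.0628]
top R 231 0.23003647410595124
top L 175 0.2206686393379863
scene R 330 0.23016125719596953
scene L 213 0.22069869715972484
```

View pics/sc3.png

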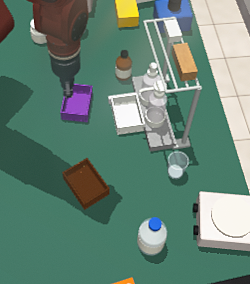

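The pump met its hard end at about 22 N and is back at 0.230 m. The mist cap is unchanged, the tray (125,112) is in its corner, and the arm is clear.

```bash
python3 -c "
from workcell import ctrl
print(ctrl.close_job())"
```

```text
the job is handed in; nothing more can be done
None
```

The job is handed in, though no verdict came back: the tray measured square and within about 1 mm of both stops, the pump went to its hard end at about 22 N and sprang back, the mist cap stayed up, and I saw nothing else disturbed.

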